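Clamp the jar in the vise and twist off its tight cap

TASK

Take the tight cap off the white jar standing in the vise: turn the vise crank clockwise (seen from above) until the sliding jaw clamps the jar firmly, let go of the crank, then twist the cap counter-clockwise until its threads let go, without the jar spinning in the jaws. Lift the cap straight up and finish while still holding it, level and over the jar, about two centimetres above where it sat; leave the jar clamped and the things around it undisturbed.

Things in the scene. Friction and masses are not known exactly. Their poses are not given: they have to be found in the camera images.
- vise: Grey vise fixed to the table, 104 mm wide (its x), 250 mm long (its y; the jaws close along it), z up. Origin: on the table, where the jar's axis ends up when clamped. The jar stands on its base plate, 12 mm thick. Fixed V jaw (58 mm high) at +y; sliding V jaw (56 mm high) at -y. Gear housing (58 mm high) with the crank on top centred at (0, -125 mm).
- crank (a joint): Crank angle in rad, 0 to 5.2 (end stop), growing clockwise from above, at first 0 to 0.7; at 0 its arm points to the vise's -x. Vertical axis at (0, -125 mm) in the vise's frame. Moves the jaw 4 mm per rad. Takes about 6 N at the knob; stays where it is left. The jar is held by both jaws at about 4.0 rad; then its sprung pads add about 20 N per rad: 5.0 rad clamps firmly (25 N).
- jaw (a joint): Travel of the sliding jaw in m, 0 = fully open; about 0.016 when the jar is held between both jaws; beyond that only its sprung V pads give way (up to 6 mm).
- crank_knob (a point): Centre of the upright, freely spinning black crank knob, 18 mm in diameter and 36 mm high (74 to 110 mm above the table), at the end of the flat crank arm (top 72 mm above the table). Grasp it from above; it goes round with the crank, 45 mm from the crank's axis.
- jar: Loose white stoneware jar, 64 mm in diameter to 62 mm high, with a 38 mm neck up to 92 mm; origin at the centre of its underside, z up along its axis. It stands on the vise base between the open jaws, with some millimetres of play, and spins if it is not clamped.
- jar_mouth (a point): Point on the jar's axis 98 mm above its underside, at the underside of the seated cap's top. The jar's lugs lie along the jar's x; the cap lets go 53 degrees counter-clockwise past that x (a turn of 67 to 79 degrees in all), popping up 1.5 mm by a sprung seal; it is free from 55 to 115 degrees past it, where a stop blocks it. Turn about 85 degrees, then lift.
- cap_center (a point): Centre (half-way up) of the loose ribbed round aluminium cap, 60 mm across, 24 mm high, z up, its top 104 mm above the jar's underside when seated. Its x axis runs through its two inner lugs. Tight: takes about 0.15 to 0.4 N m. It stays level while turning and starts 14 to 26 degrees clockwise of the jar's x axis.
- soap: bystander, loose, to be left alone: paper-banded soap block, 88x79x35 mm; origin at the centre of its underside
- tin: bystander, loose, to be left alone: small lidded tin, 52 mm across, 60 mm high; origin at the centre of its underside
- tape: bystander, loose, to be left alone: roll of tape lying flat, 102 mm across, 18 mm high; origin at the centre of its underside
- punch: bystander, loose, to be left alone: black hole punch, 70x115x43 mm; origin at the centre of its underside
- plug: bystander, loose, to be left alone: black plug adapter, 85x78x30 mm; origin at the centre of its underside
Mind the look-alikes: they are no part of the job. What is shaped like the jar but orange is not meant.

How it is judged:
By the outcome, as a careful person would: the job done as asked, in the order asked, and still so for the second after the job is handed in, while the arm keeps its last pose, push and grip.
It also fails if it takes over 54 s, if anything falls off the work surface, if the arm or the gripper's body presses on something with over 40 N, if the wrist force passes 120 N, or if a joint passes its speed limit or range.

ROBOT

A 6-joint arm with a two-finger parallel gripper is mounted at the origin on the work surface; the furniture and walls round the work are solid. World frame = base frame: x ahead of the robot, y to its left, z up, the work surface at z = 0. Lengths are in mm, angles in degrees, forces in N, time in s.
With the tool pointing down it reaches from about 350 to 850 mm from the base axis. Payload 8.1 kg.
Tool frame: the origin (TCP) lies between the finger pads; the fingertips stand 25 mm ahead of it and the grasp point (between the pads) lies 6 mm ahead of it (r.tcp_to_tips is the distance from the TCP to the fingertips, in mm); z points along the fingers, y is the line along which they close (so a half turn about z gives the same grasp; the last joint's range is limited). The gripper opens to 85 mm and grips with 20 to 120 N. Pads are 22 mm wide; open, the fingers measure 114 mm over their backs; the gripper's body (76 mm by 85 mm) begins 54 mm behind the grasp point. The pads swing forward as they close: fully open they stand 13 mm farther back than shut.
Start: joints at [59.507, 7.471, 85.268, -0, 87.261, -4.893], TCP at [259.229, 541.115, 256.292] pointing down, gripper open.
Joint ranges: [-169.43, 169.43], [-51.17, 129.36], [1.28, 143.12], [-76.62, 256.62], [0, 156.53], [-152.29, 152.29]. Speed limits (degrees/s): [136.94, 136.94, 159.86, 180, 180, 180].

INTERFACE

Orientations are given as [roll, pitch, yaw] about the fixed x, y, z axes, in that order (R = Rz(yaw) Ry(pitch) Rx(roll)).
In Python, from bench import r gives the robot as it stands.
- The arm moves only by the tool apply_moves, never from a script. Its arguments are lists of equal length, an entry for each row: "angular": the turn, a rotation vector about the world's x, y, z in units of 8 degrees (1.0 is 8 degrees), a list of three; "travel": the shift along the world's x, y, z in units of 40 mm (1.0 is 40 mm), a list of three; "jaw": the opening, from 0 (shut) to 1 (fully open). A call has 1 to 20 rows; each row shifts and turns the commanded pose from where the row before left it; what a row does not reach is not made up. A row lasts 1/8 s, in which the tool goes at most 62.5 mm and 10.7 degrees, less where a joint would pass 70% of its speed; a pose out of reach is approached as far as the arm can. A call is refused whole if a number of a shift passes 1 or a number of a turn 1, either way. A call with a gripper value outside its range is refused whole. The fingers move at their own pace and stop on an object; "force" is the grip in N (left out, the last holds). Time passes only in rows, so rows that do not move let the fingers close. It gives the time, the measured TCP pose, the force, the opening and the grip force at its end, in the units of the state.
- r.sense(): the state, without advancing time (a new reading comes with each control period).
- r.snapshot(name): name is "side" or "top" or "wrist"; returns a dict with "color" (420x560x3 uint8, red, green, blue), "fx", "fy", "cx", "cy" (pixels), "R" (3x3) and "t" (3): a world point X has camera coordinates R X + t; the wrist camera has in their place "mount" (4x4, takes a point from camera to tool coordinates, whose origin is the TCP and whose axes are the flange's). Camera axes: x right, y down, z forward; pixel columns grow to the right and rows downward; lengths in mm; the calibration is good to about 2 mm. The wrist camera is an equidistant fisheye: a pixel r from the principal point sees the ray r / f radians off the axis. A picture is of the moment at which its call begins: read the wrist's pose just before it. There is no depth.
- r.hand_in(): hands the job in; it is judged then, once.
The state is a dict: "time": time; "joint_pos": joint angles; "qd": joint speeds; "joint_efforts": joint torques, N m; "tool_pos": TCP position; "tcp_rot": TCP orientation; "ft_force": force on the tool from outside, world axes, zero at the start; "wrist_torque": the same for the moment, N m; "finger_gap": finger opening in mm; "grip_force": force on a finger pad.
Only numpy, scipy, OpenCV 4.12 (cv2) and the standard library are available. Lean on these libraries where they do the work, as an engineer would, in place of code of your own. Each camera call takes 0.05 s, during which the arm holds its last target. There are 200 camera calls.

## Working session

There is one attempt and no reset: what is moved stays moved. The work goes in short steps, Python scripts to look and compute and a tool call to move; the robot and the scene stay as the last step left them, time stands still between calls to the robot, and variables do not carry over. Pictures are saved under pics/ and viewed, at most 10 in all, crops included, and the job is handed in when it is done.

Besides the shell and the picture viewer there is one more tool, called after "Call:" as a command line: name --argument value ..., lists and objects as JSON in quotes. apply_moves: Moves the arm, as the interface text tells. Its arguments: {"type":"object","properties":{"angular":{"type":"array"},"travel":{"type":"array"},"jaw":{"type":"array"},"force":{"type":"number"}},"required":["angular","travel","jaw"]}

```bash
mkdir -p pics; ls; python3 - <<'E'
from bench import r
import cv2,pickle
for n in ("side","top"):
    s=r.snapshot(n); pickle.dump(s,open(n+".pkl","wb"))
    cv2.imwrite(f"pics/{n}0.png",s["color"][:,:,::-1])
    print(n,s["fx"],s["cx"],s["cy"],s["R"],s["t"])
E
```

```text
pics
side 402.7989083225757 278.53891648303363 207.39258817155897 [[ 0.98287611 -0.18410741 -0.0076824 ]
 [-0.12733135 -0.6484534  -0.75052975]
 [ 0.13319641  0.73865597 -0.660792  ]] [-506.22733893  245.52376696  725.5810612 ]
top 394.38312113644935 276.7302669534602 209.14436268051745 [[-0.0156651  -0.99946526 -0.02870194]
 [-0.98775944  0.01992441 -0.15470719]
 [ 0.15519633  0.0259271  -0.98754336]] [172.78089433 524.62671031 878.60405619]
```

View pics/top0.png

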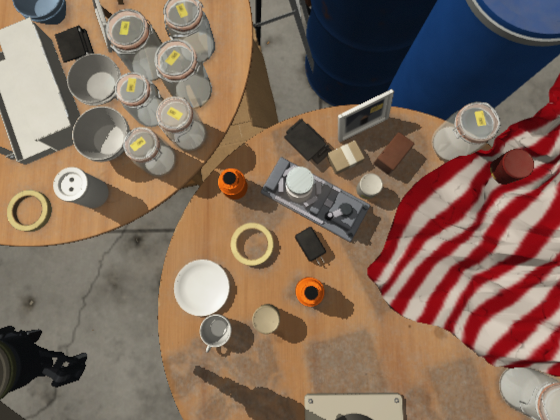

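View pics/side0.png

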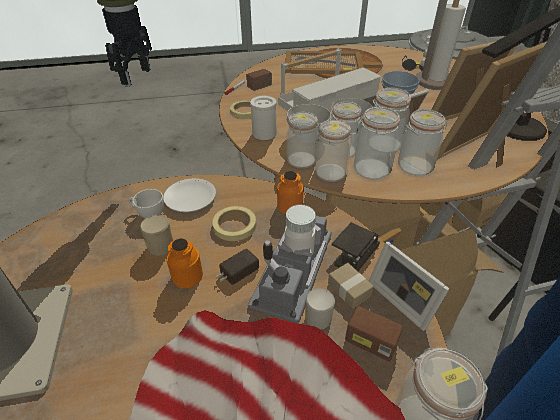

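The top view shows the vise running from about (275,175) to (360,225), with the jar's cap at about (300,181) and the crank end at about (345,212). In the side view the cap is at (300,215) and the knob at about (268,250). I'll enlarge both.

```bash
python3 - <<'E'
import cv2,numpy as np
a=cv2.imread("pics/top0.png")[140:260,240:390]; b=cv2.imread("pics/side0.png")[190:330,230:350]
a=cv2.resize(a,None,fx=3,fy=3,interpolation=2); b=cv2.resize(b,None,fx=2.9,fy=2.9,interpolation=2)
h=max(a.shape[0],b.shape[0]); o=np.zeros((h,a.shape[1]+b.shape[1],3),np.uint8)
o[:a.shape[0],:a.shape[1]]=a;o[:b.shape[0],a.shape[1]:]=b
cv2.imwrite("pics/crop.png",o);print(o.shape)
E
```

```text
(406, 798, 3)
```

View pics/crop.png

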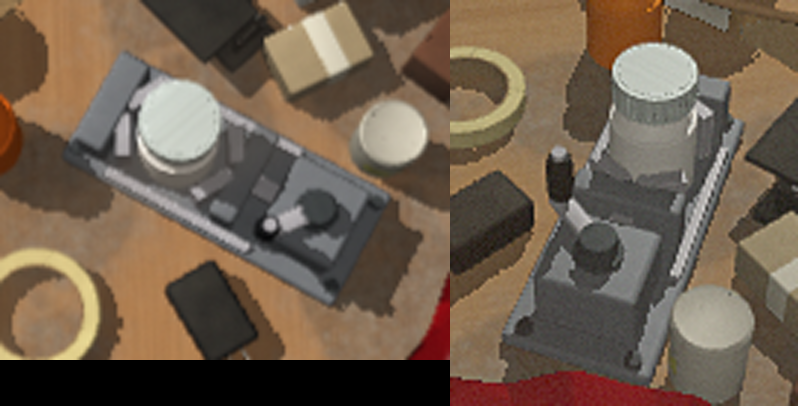

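The crops give the cap top centre at (299.7,179.3) in top and (300.7,214.8) in side. The knob top is at (329,215.3) and (267.2,242.4), and the crank hub at (346.7,209.3) and (281,267).

```bash
cat > h.py <<'E'
import pickle,numpy as np
C={n:pickle.load(open(f"{n}.pkl","rb")) for n in("side","top")}
def ray(n,u,v):
    s=C[n];R=np.array(s["R"]);d=R.T@[(u-s["cx"])/s["fx"],(v-s["cy"])/s["fy"],1];return -R.T@np.array(s["t"]),d
def plane(n,uv,z):
    o,d=ray(n,*uv);return o+d*(z-o[2])/d[2]
E
python3 - <<'E'
from h import *
np.set_printoptions(precision=1,suppress=True)
P={}
for k,z,t,s in (("cap",116,(299.7,179.3),(300.7,214.8)),("knob",110,(329,215.3),(267.2,242.4)),("hub",88,(346.7,209.3),(281,267))):
    P[k]=plane("top",t,z);print(k,P[k],plane("side",s,z))
# base corners top view crop
cs=[(65,153),(335,302),(388,200)]
for c in cs: print(plane("top",(240+c[0]/3,140+c[1]/3),12))
# side lookups
d=P["cap"]-P["hub"];print("vise y dir deg",np.degrees(np.arctan2(d[1],d[0])),np.hypot(*d[:2]))
d=P["knob"]-P["hub"];print("arm dir",np.degrees(np.arctan2(d[1],d[0])),np.hypot(*d[:2]))
for n,uv,z in(("tin",(240+392/3,140+133/3),60),("soap",(240+318/3,140+50/3),35),("plug",(240+210/3,140+310/3),30),("tapeR",(240+98/3,140+300/3),18),("punch near",(240+212/3,140+80/3),43)):print(n,plane("top",uv,z))
E
```

```text
cap [580.8 110.5 116. ] [581.2 107.4 116. ]
knob [501.5  49.3 110. ] [503.7  50.9 110. ]
hub [517.1   7.4  88. ] [521.3   5.3  88. ]
[578.1 200.2  12. ]
[453.2 -12.7  12. ]
[534.1 -58.6  12. ]
vise y dir deg 58.281830961307726 121.16689121590032
arm dir 110.53379045894859 44.675210586982104
tin [578.4 -54.2  60. ]
soap [652.9  -4.5  35. ]
plug [447.4  87.3  30. ]
tapeR [457.7 174.8  18. ]
punch near [628.1  81.2  43. ]
```

```bash
python3 - <<'E'
from bench import r
s=r.sense()
for k in("time","joint_pos","tool_pos","tcp_rot","ft_force","finger_gap"):print(k,s[k])
print(r.tcp_to_tips)
E
```

```text
time 0.1
joint_pos [ 5.95087609e+01  7.51260092e+00  8.53238543e+01  1.16787177e-03
  8.72649854e+01 -4.89221288e+00]
tool_pos [258.96374181 540.70585495 255.32255037]
tcp_rot [-1.79899028e+02 -9.81320192e-03  1.54400908e+02]
ft_force [-0.3715655  -0.38104095  1.10143804]
finger_gap 85.41312092372301
25.0
```

Call:
apply_moves --angular '[[0,0,-0.427],[0,0,-0.427],[0,0,-0.427],[0,0,-0.427],[0,0,-0.427],[0,0,-0.427],[0,0,-0.427],[0,0,-0.427],[0,0,-0.427],[0,0,-0.427],[0,0,-0.427],[0,0,-0.427],[0,0,-0.427],[0,0,0],[0,0,0]]' --travel '[[0.468,-0.944,-0.1],[0.468,-0.944,-0.1],[0.468,-0.944,-0.1],[0.468,-0.944,-0.1],[0.468,-0.944,-0.1],[0.468,-0.944,-0.1],[0.468,-0.944,-0.1],[0.468,-0.944,-0.1],[0.468,-0.944,-0.1],[0.468,-0.944,-0.1],[0.468,-0.944,-0.1],[0.468,-0.944,-0.1],[0.468,-0.944,-0.1],[0,0,0],[0,0,0]]' --jaw '[0.6,0.6,0.6,0.6,0.6,0.6,0.6,0.6,0.6,0.6,0.6,0.6,0.6,0.6,0.6]'

```text
time: 1.98
tool_pos: [502.2, 50.5, 203.9]
tcp_rot: [-180.0, -0.0, 110.0]
ft_force: [0.3, 0.8, 0.3]
finger_gap: 51.8
grip_force: 0.0
```

```bash
python3 - <<'E'
from bench import r
import cv2,pickle
s=r.sense(); w=r.snapshot("wrist"); pickle.dump((s,w),open("w1.pkl","wb"))
print(s["tool_pos"],s["tcp_rot"],s["joint_pos"],w["fx"],w["cx"],w["cy"],w["mount"])
cv2.imwrite("pics/w1.png",w["color"][:,:,::-1])
E
```

```text
[502.15796256  50.46734665 203.90182253] [-1.79951081e+02 -4.34117262e-02  1.09988522e+02] [-9.98228285e-02 -5.60453675e+00  1.03999478e+02  2.42242370e-02
  8.16659137e+01 -2.00918869e+01] 325.19226210127806 274.8176902143705 209.61918133536116 [[ 6.55906816e-04 -9.44907810e-01 -3.27335913e-01  8.46302186e+01]
 [ 9.99999108e-01  1.00065400e-03 -8.84777812e-04 -3.61639354e-01]
 [ 1.16358346e-03 -3.27335040e-01  9.44907624e-01 -1.17333510e+02]
 [ 0.00000000e+00  0.00000000e+00  0.00000000e+00  1.00000000e+00]]
```

View pics/w1.png

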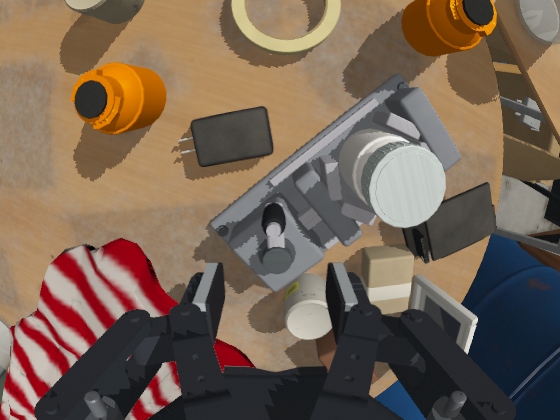

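The wrist view shows the knob's dark oval around (274,215), the light-coloured arm going down from it to the hub at (276,258), and the cap top at (407,187). I'll check these against the projected estimates.

```bash
cat >> h.py <<'E'
from scipy.spatial.transform import Rotation as Ro
def wcam(s,w):
    T=np.eye(4);T[:3,:3]=Ro.from_euler("xyz",s["tcp_rot"],degrees=True).as_matrix();T[:3,3]=s["tool_pos"];return T@np.array(w["mount"])
def wplane(s,w,uv,z):
    T=wcam(s,w);p=np.array(uv)-[w["cx"],w["cy"]];q=np.hypot(*p);a=q/w["fx"]
    d=T[:3,:3]@np.r_[np.sin(a)*p/max(q,1e-9),np.cos(a)];return T[:3,3]+d*(z-T[2,3])/d[2]
def wproj(s,w,X):
    T=wcam(s,w);c=T[:3,:3].T@(np.array(X)-T[:3,3]);q=np.hypot(*c[:2]);a=np.arctan2(q,c[2]);return np.array([w["cx"],w["cy"]])+w["fx"]*a*c[:2]/q
E
python3 - <<'E'
from h import *
import cv2
np.set_printoptions(precision=1,suppress=True)
s,w=pickle.load(open("w1.pkl","rb"))
print([wproj(s,w,(502.5,50,z)) for z in(110,74)],wproj(s,w,(518,7,88)))
print("hub",[wplane(s,w,(276,255),z) for z in (80,88)],"cap",wplane(s,w,(407,187),116))
a=w["color"][180:290,220:330,::-1];cv2.imwrite("pics/w1c.png",cv2.resize(a,None,fx=5,fy=5,interpolation=2))
E
```

```text
[array([276. , 225.9]), array([275.9, 209.2])] [275.6 267.6]
hub [array([515.7,  14.2,  80. ]), array([514.3,  18. ,  88. ])] cap [577.  109.9 116. ]
```

View pics/w1c.png

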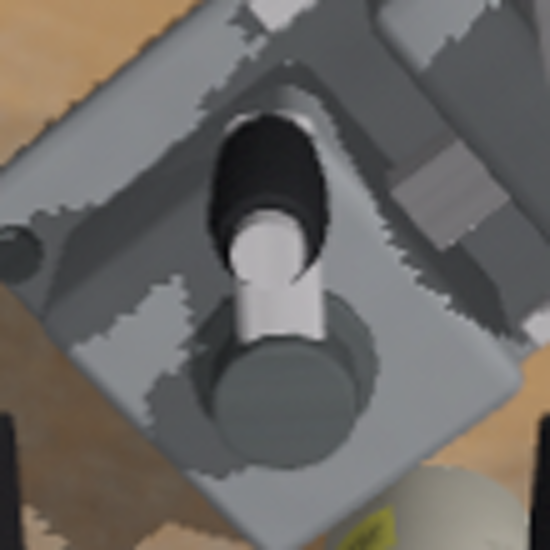

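The knob's light top disk is at (273.6,229.6) and the hub at (277,260). The knob is therefore at about (501.5,48.5) and the hub at about (517.5,6.5). I'll descend and grip.

Call:
apply_moves --angular '[[0,0,0],[0,0,0],[0,0,0],[0,0,0],[0,0,0],[0,0,0],[0,0,0],[0,0,0],[0,0,0],[0,0,0],[0,0,0]]' --travel '[[-0.02,-0.05,-0.5],[0,0,-0.5],[0,0,-0.5],[0,0,-0.5],[0,0,-0.5],[0,0,0],[0,0,0],[0,0,0],[0,0,0],[0,0,0],[0,0,0]]' --jaw '[0.6,0.6,0.6,0.6,0.6,0.6,0.1,0.1,0.1,0.1,0.1]' --force 40

```text
time: 3.4
tool_pos: [502.5, 48.5, 105.7]
tcp_rot: [179.9, 0.0, 110.0]
ft_force: [-4.7, 1.4, 6.3]
finger_gap: 15.9
grip_force: 39.2
```

```bash
python3 - <<'E'
import numpy as np
a=np.radians(110.5-10*np.arange(26));p=45*np.c_[np.cos(a),np.sin(a)]
print((np.diff(p,axis=0)/40).round(3).tolist())
E
```

```text
[[0.189, 0.052], [0.195, 0.019], [0.195, -0.015], [0.19, -0.049], [0.178, -0.081], [0.162, -0.111], [0.14, -0.137], [0.114, -0.16], [0.084, -0.177], [0.052, -0.189], [0.019, -0.195], [-0.015, -0.195], [-0.049, -0.19], [-0.081, -0.178], [-0.111, -0.162], [-0.137, -0.14], [-0.16, -0.114], [-0.177, -0.084], [-0.189, -0.052], [-0.195, -0.019], [-0.195, 0.015], [-0.19, 0.049], [-0.178, 0.081], [-0.162, 0.111], [-0.14, 0.137]]
```

Call:
apply_moves --angular '[[0,0,0],[0,0,0],[0,0,0],[0,0,0],[0,0,0],[0,0,0],[0,0,0]]' --travel '[[0,0,0.06],[0.19,0.052,0],[0.195,0.019,0],[0.195,-0.015,0],[0.19,-0.049,0],[0.178,-0.081,0],[0,0,0]]' --jaw '[0.1,0.1,0.1,0.1,0.1,0.1,0.1]'

```text
time: 4.28
tool_pos: [539.9, 46.6, 106.1]
tcp_rot: [180.0, -0.1, 110.0]
ft_force: [2.3, 6.9, -7.2]
finger_gap: 16.0
grip_force: 40.7
```

Call:
apply_moves --angular '[[0,0,0],[0,0,0],[0,0,0],[0,0,0],[0,0,0],[0,0,0],[0,0,0],[0,0,0]]' --travel '[[0.182,-0.08,0],[0.14,-0.137,0],[0.114,-0.16,0],[0.084,-0.177,0],[0.052,-0.189,0],[0.019,-0.195,0],[-0.015,-0.195,0],[0,0,0]]' --jaw '[0.1,0.1,0.1,0.1,0.1,0.1,0.1,0.1]'

```text
time: 5.28
tool_pos: [563.6, -0.1, 106.2]
tcp_rot: [179.9, 0.0, 110.0]
ft_force: [7.9, -0.5, -10.9]
finger_gap: 16.1
grip_force: 40.4
```

```bash
python3 - <<'E'
import numpy as np
a=np.radians(np.r_[-20:-140.1:-10]);p=np.array([519.1,6.7])+45*np.c_[np.cos(a),np.sin(a)]
p=np.r_[[[562.3,.2]],p];print((np.diff(p,axis=0)/40).round(3).tolist(),p[-1])
E
```

```text
[[-0.023, -0.222], [-0.083, -0.178], [-0.112, -0.161], [-0.139, -0.139], [-0.161, -0.112], [-0.178, -0.083], [-0.189, -0.051], [-0.195, -0.017], [-0.195, 0.017], [-0.189, 0.051], [-0.178, 0.083], [-0.161, 0.112], [-0.139, 0.139]] [484.62800006 -22.22544244]
```

Call:
apply_moves --angular '[[0,0,0],[0,0,0],[0,0,0],[0,0,0],[0,0,0],[0,0,0],[0,0,0],[0,0,0],[0,0,0],[0,0,0]]' --travel '[[-0.023,-0.222,0],[-0.083,-0.178,0],[-0.112,-0.161,0],[-0.139,-0.139,0],[-0.161,-0.112,0],[-0.178,-0.083,0],[-0.189,-0.051,0],[-0.195,-0.017,0],[-0.195,0.017,0],[0,0,0]]' --jaw '[0.1,0.1,0.1,0.1,0.1,0.1,0.1,0.1,0.1,0.1]'

```text
time: 6.52
tool_pos: [511.2, -37.5, 106.0]
tcp_rot: [-180.0, -0.1, 110.0]
ft_force: [1.0, 2.0, -8.5]
finger_gap: 16.0
grip_force: 40.7
```

Call:
apply_moves --angular '[[0,0,0],[0,0,0],[0,0,0],[0,0,0],[0,0,0],[0,0,0]]' --travel '[[-0.189,0.051,0],[-0.178,0.083,0],[-0.161,0.112,0],[-0.139,0.139,0],[0,0,0],[0,0,0]]' --jaw '[0.1,0.1,0.1,0.1,0.1,0.1]'

```text
time: 7.28
tool_pos: [485.0, -22.2, 106.1]
tcp_rot: [-180.0, -0.0, 110.0]
ft_force: [5.1, 2.0, -13.4]
finger_gap: 16.1
grip_force: 40.3
```

Call:
apply_moves --angular '[[0,0,0],[0,0,0],[0,0,0],[0,0,0],[0,0,0],[0,0,0],[0,0,0],[0,0,-0.625],[0,0,-0.625],[0,0,-0.625],[0,0,-0.625],[0,0,-0.625],[0,0,-0.625],[0,0,-0.625],[0,0,-0.625],[0,0,-0.625],[0,0,-0.625],[0,0,0],[0,0,0]]' --travel '[[-0.025,0.03,0],[0,0,0],[0,0,0],[0,0,0],[0,0,0.6],[0,0,0.8],[0,0,0.8],[0.241,0.34,0.1],[0.241,0.34,0.1],[0.241,0.34,0.1],[0.241,0.34,0.1],[0.241,0.34,0.1],[0.241,0.34,0.1],[0.241,0.34,0.1],[0.241,0.34,0.1],[0.241,0.34,0.1],[0.241,0.34,0.1],[0,0,0],[0,0,0]]' --jaw '[0.1,0.1,0.4,0.4,0.4,0.4,0.4,1,1,1,1,1,1,1,1,1,1,1,1]'

```text
time: 9.65
tool_pos: [580.3, 114.3, 234.7]
tcp_rot: [180.0, 0.0, 60.1]
ft_force: [0.8, -0.1, -0.4]
finger_gap: 85.5
grip_force: 0.0
```

```bash
python3 - <<'E'
from bench import r
import cv2,pickle
s=r.sense(); w=r.snapshot("wrist"); pickle.dump((s,w),open("w2.pkl","wb"))
print(s["tool_pos"],s["tcp_rot"],s["joint_pos"])
cv2.imwrite("pics/w2.png",w["color"][:,:,::-1])
E
```

```text
[580.25921017 114.30072888 234.74661189] [1.79997987e+02 2.19730366e-02 6.01047053e+01] [ 6.18802990e+00  6.75882208e+00  8.82926839e+01 -1.90168603e-02
  8.49598087e+01  3.60849968e+01]
```

View pics/w2.png

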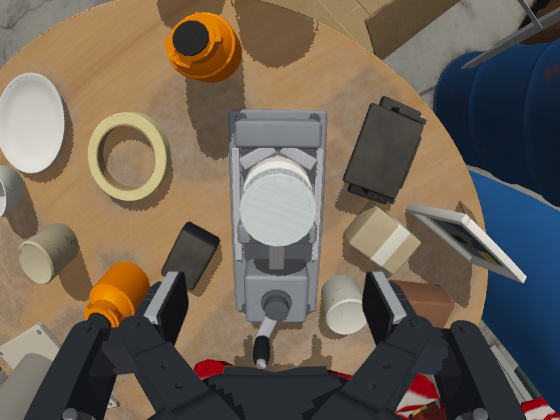

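The cap's top disk is centred at (277,207), the vise is upright in the image, and the crank points down-left (hub at (276,303), knob base at about (263,350)).

```bash
python3 - <<'E'
from h import *
import cv2
np.set_printoptions(precision=1,suppress=True)
s,w=pickle.load(open("w2.pkl","rb"))
g=cv2.cvtColor(w["color"],cv2.COLOR_RGB2HSV)
roi=w["color"][150:260,225:335].astype(int); h=g[150:260,225:335]
print(roi[57,52],h[57,52])
m=(np.abs(roi-roi[47:67,42:62].reshape(-1,3).mean(0)).max(2)<28).astype(np.uint8)
m=cv2.morphologyEx(m,cv2.MORPH_OPEN,np.ones((3,3)))
c=max(cv2.findContours(m,0,1)[0],key=cv2.contourArea);e=cv2.fitEllipse(cv2.convexHull(c));print(e)
for uv in((e[0][0]+225,e[0][1]+150),(277,207)):print(wplane(s,w,uv,116))
for a in(-137,-142,-147):
  print(a,wproj(s,w,(519.1+45*np.cos(np.radians(a)),6.7+45*np.sin(np.radians(a)),74)))
print(wproj(s,w,(519.1,6.7,88)),wproj(s,w,(519.1,6.7,80)))
cv2.imwrite("pics/w2c.png",cv2.resize(w["color"][150:370,220:340,::-1],None,fx=2.7,fy=2.7,interpolation=2))
E
```

```text
[187 192 188] [ 66   7 192]
((51.9559211730957, 56.45133972167969), (77.25282287597656, 79.37117767333984), 128.684814453125)
[583.7 117.9 116. ]
[583.5 117.5 116. ]
-137 [263.9 339.6]
-142 [260.6 338.7]
-147 [257.4 337.6]
[275.8 317.8] [275.8 313.1]
```

View pics/w2c.png

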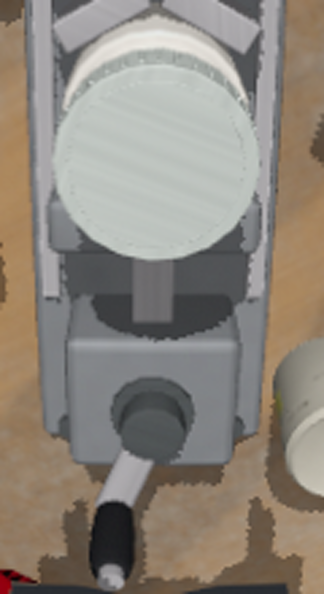

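Call:
apply_moves --angular '[[0,0,0.9],[0,0,0.9],[0,0,0.9],[0,0,0.9],[0,0,0.9],[0,0,0.9],[0,0,0.9],[0,0,0.9],[0,0,0.9],[0,0,0.9],[0,0,0.9],[0,0,0.9],[0,0,0.45],[0,0,0],[0,0,0],[0,0,0],[0,0,0],[0,0,0],[0,0,0]]' --travel '[[0.058,0.053,0],[0,0,0],[0,0,0],[0,0,0],[0,0,0],[0,0,0],[0,0,0],[0,0,-0.3],[0,0,-0.3],[0,0,-0.3],[0,0,-0.3],[0,0,-0.4],[0,0,-0.4],[0,0,-0.44],[0,0,-0.4],[0,0,-0.4],[0,0,0],[0,0,0],[0,0,0]]' --jaw '[1,1,1,1,1,1,1,1,1,1,1,1,1,1,1,1,1,1,1]' --force 20

```text
time: 12.08
tool_pos: [583.5, 116.9, 106.1]
tcp_rot: [179.9, 0.1, 150.0]
ft_force: [0.5, -0.4, 0.8]
finger_gap: 85.4
grip_force: 0.0
```

Call:
apply_moves --angular '[[0,0,0],[0,0,0],[0,0,0],[0,0,0],[0,0,0]]' --travel '[[0,0,0],[0,0,0],[0,0,0],[0,0,0],[0,0,0]]' --jaw '[0.9,0.8,0.75,0.65,0.65]'

```text
time: 12.7
tool_pos: [582.4, 115.7, 105.6]
tcp_rot: [-179.9, -0.0, 150.0]
ft_force: [-5.5, -5.2, 8.0]
finger_gap: 59.1
grip_force: 20.1
```

Call:
apply_moves --angular '[[0,0,0],[0,0,0],[0,0,0],[0,0,-0.9],[0,0,-0.9],[0,0,-0.9],[0,0,-0.9],[0,0,-0.9],[0,0,-0.9],[0,0,-0.9],[0,0,-0.9],[0,0,-0.9],[0,0,-0.9],[0,0,-0.9],[0,0,-0.9],[0,0,-0.45],[0,0,0],[0,0,0]]' --travel '[[-0.012,-0.022,0],[0,0,0],[0,0,0],[0,0,0],[0,0,0],[0,0,0],[0,0,0],[0,0,0],[0,0,0],[0,0,0],[0,0,0],[0,0,0],[0,0,0],[0,0,0],[0,0,0],[0,0,0],[0,0,0],[0,0,0]]' --jaw '[1,1,1,1,1,1,1,1,1,1,1,1,1,1,1,1,1,1]'

```text
time: 14.95
tool_pos: [582.3, 116.0, 105.0]
tcp_rot: [-180.0, 0.0, 60.1]
ft_force: [0.1, -0.8, -0.5]
finger_gap: 85.2
grip_force: 0.0
```

Call:
apply_moves --angular '[[0,0,0],[0,0,0],[0,0,0],[0,0,0],[0,0,0]]' --travel '[[0,0,0],[0,0,0],[0,0,0],[0,0,0],[0,0,0]]' --jaw '[0.9,0.8,0.75,0.65,0.65]'

```text
time: 15.58
tool_pos: [583.1, 115.5, 105.7]
tcp_rot: [179.9, -0.0, 60.0]
ft_force: [2.3, -4.0, 2.9]
finger_gap: 60.0
grip_force: 22.3
```

Call:
apply_moves --angular '[[0,0,0],[0,0,0],[0,0,0]]' --travel '[[0.02,-0.012,0],[0,0,0],[0,0,0]]' --jaw '[0.6,0.6,0.6]' --force 80

```text
time: 15.95
tool_pos: [583.4, 115.4, 106.1]
tcp_rot: [180.0, -0.0, 60.0]
ft_force: [-2.0, -3.5, 7.8]
finger_gap: 59.0
grip_force: 84.2
```

Call:
apply_moves --angular '[[0,0,0.5],[0,0,0.5],[0,0,0.5],[0,0,0.5],[0,0,0.5],[0,0,0]]' --travel '[[0,0,0],[0,0,0],[0,0,0],[0,0,0],[0,0,0],[0,0,0]]' --jaw '[0.6,0.6,0.6,0.6,0.6,0.6]'

```text
time: 16.7
tool_pos: [583.5, 115.7, 106.1]
tcp_rot: [180.0, -0.0, 80.1]
ft_force: [-2.0, -1.3, 8.1]
finger_gap: 58.7
grip_force: 84.2
```

```bash
python3 - <<'E'
from bench import r
import cv2
s=r.sense(); w=r.snapshot("wrist")
print(s["wrist_torque"],s["ft_force"],s["joint_pos"][5])
cv2.imwrite("pics/w3.png",w["color"][:,:,::-1])
E
```

```text
[-0.22788724 -0.04043891  0.20623164] [-1.97709095 -1.33623711  8.09351786] 16.200388858947463
```

View pics/w3.png

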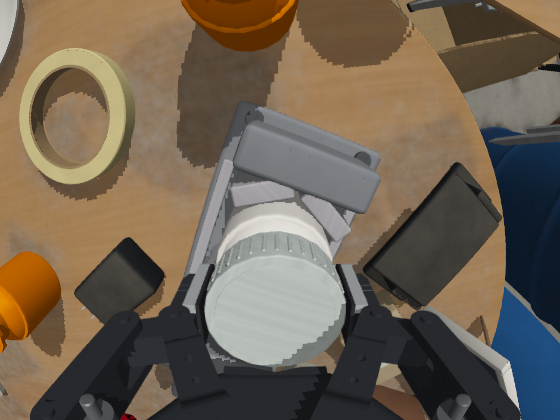

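The wrist view shows the pads on the cap's sides, the cap level, and the bystanders in place. I'll continue turning.

Call:
apply_moves --angular '[[0,0,0.5],[0,0,0.5],[0,0,0.5],[0,0,0.5],[0,0,0.5],[0,0,0.5],[0,0,0.5],[0,0,0]]' --travel '[[0,0,0],[0,0,0],[0,0,0],[0,0,0],[0,0,0],[0,0,0],[0,0,0],[0,0,0]]' --jaw '[0.6,0.6,0.6,0.6,0.6,0.6,0.6,0.6]'

```text
time: 17.75
tool_pos: [583.5, 116.0, 106.0]
tcp_rot: [179.9, -0.0, 108.1]
ft_force: [-1.6, -0.7, 5.7]
finger_gap: 58.6
grip_force: 84.2
```

```bash
python3 - <<'E'
from bench import r
s=r.sense();print(s["wrist_torque"],s["ft_force"])
E
```

```text
[-0.01741391 -0.10160224  0.25680578] [-1.55093378 -0.66402805  5.7341536 ]
```

Call:
apply_moves --angular '[[0,0,0.5],[0,0,0.5],[0,0,0.5],[0,0,0.5],[0,0,0.5],[0,0,0.5],[0,0,0.5],[0,0,0.5],[0,0,0.5],[0,0,0.25],[0,0,0]]' --travel '[[0,0,0],[0,0,0],[0,0,0],[0,0,0],[0,0,0],[0,0,0],[0,0,0],[0,0,0],[0,0,0],[0,0,0],[0,0,0]]' --jaw '[0.6,0.6,0.6,0.6,0.6,0.6,0.6,0.6,0.6,0.6,0.6]'

```text
time: 19.12
tool_pos: [583.4, 116.5, 107.3]
tcp_rot: [179.9, 0.0, 146.0]
ft_force: [-6.1, 0.6, 16.2]
finger_gap: 58.7
grip_force: 85.1
```

```bash
python3 - <<'E'
from bench import r
import cv2
s=r.sense();print(s["wrist_torque"],s["ft_force"],s["joint_pos"][5])
w=r.snapshot("wrist");cv2.imwrite("pics/w4.png",w["color"][:,:,::-1])
E
```

```text
[0.19072052 1.00052146 0.00383679] [-6.09910858  0.5593439  16.18015328] -49.7641122743245
```

View pics/w4.png

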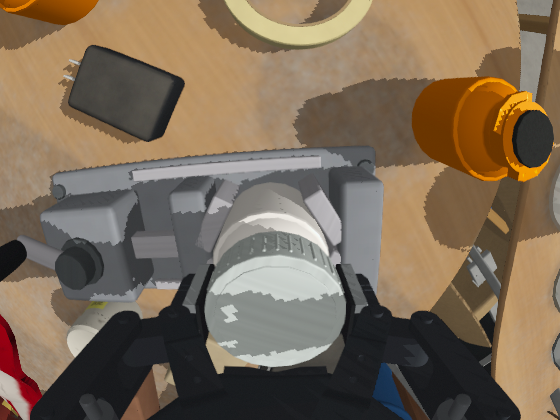

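Torque has dropped to zero and the cap has popped up about 1.3 mm with an upward push, so the threads are free. I'll lift it.

Call:
apply_moves --angular '[[0,0,0],[0,0,0],[0,0,0],[0,0,0],[0,0,0],[0,0,0],[0,0,0],[0,0,0]]' --travel '[[0,0,0.1],[0,0,0.1],[0,0,0.1],[0,0,0.1],[0,0,0.1],[0,0,0.02],[0,0,0],[0,0,0]]' --jaw '[0.6,0.6,0.6,0.6,0.6,0.6,0.6,0.6]'

```text
time: 20.18
tool_pos: [583.0, 115.5, 125.7]
tcp_rot: [-180.0, -0.0, 146.0]
ft_force: [0.5, -0.5, -1.0]
finger_gap: 58.8
grip_force: 85.5
```

```bash
python3 - <<'E'
from bench import r
import cv2,numpy as np
s=r.sense();print(s["wrist_torque"],s["ft_force"])
w=r.snapshot("wrist")["color"];a=r.snapshot("side")["color"][170:330,220:400]
a=cv2.resize(a,None,fx=2.2,fy=2.2,interpolation=2);w=cv2.resize(w,(396,297))
o=np.zeros((360,800,3),np.uint8);o[:a.shape[0],:a.shape[1]]=a;o[:297,400:796]=w
cv2.imwrite("pics/end.png",o[:,:,::-1])
E
```

```text
[ 0.04757399 -0.02471638  0.0681521 ] [ 0.51298379 -0.51267435 -0.97060457]
```

View pics/end.png

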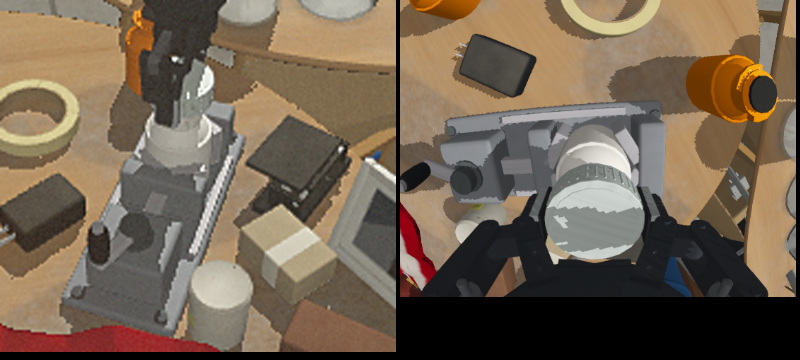

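The cap is held level above the open jar. The jar is still clamped and the neighbouring objects are where they were, so I'm handing in.

```bash
python3 -c "
from bench import r
print(r.hand_in())"
```

```text
the job is handed in; nothing more can be done
None
```

The job is handed in: I clamped the jar with the crank at an estimated 5.06–5.1 rad, and the cap came free and is held level about 20 mm above its seat. The jar is still clamped, and the last camera views show nothing nearby disturbed; hand-in gave no verdict.

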